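# Slide the checker-well cover home

### The job

Close the checker well of the wooden backgammon case: pick up its round wooden cover by the knob, lay it flat on the bare end of the case's top, and slide it along the top, in touch with it, until it drops into the shallow recess round the well and sits flush, then let go. Slide it gently, never ramming it against the recess, and do not lower it into the recess from above. Leave everything else where it is.

Things in the scene. Friction and masses are not known exactly. Their poses are not given: they have to be found in the camera images.
- case: Low wooden backgammon case, 176 mm (x) by 400 mm (y, long side), fixed. Origin: centre of its underside, z up. Its walls are 8 mm thick, 42 mm tall. A wooden tray wedged inside (holds up to 100 N) has a flat top, 156 by 300 mm, 46 mm above the origin, 4 mm over the walls: the case's 'top'. Its half towards the case's -y is bare; the half towards +y has the recess and checker well.
- case_bare (a point): Point on the bare end of the case's top, on the long centre line, 70 mm from the case's centre towards its -y. Same axes as the case. The cover has room to lie here, clear of the recess.
- case_recess (a point): Nominal centre of the recess, on the long centre line, 90 mm towards the case's +y, level with the top. The tray was wedged with play: the true centre is up to 32 mm from here along y, either way, new each time. Recess: round, 104 mm across, 6 mm deep, square edges; its floor is a 10 mm ledge round a well packed level with cream checkers. Slid in, the cover tips, drops, then meets the far wall. Keep the cover's force on the case under 20 N.
- cover_knob (a point): Round wooden cover: disc 100 mm across, 6 mm thick, with a round upright metal knob at its centre, 22 mm across, 30 mm tall (0.11 to 0.18 kg; friction varies). Starts flat on the shelf on either side of the case. This point is on the knob's axis, 20 mm above the disc's underside; z along the knob. Laid on the case's top it is 66 mm above the case's origin, seated in the recess 60 mm.
- coaster: Flat green round coaster without a knob, 94 mm across, 5 mm thick, on the shelf on the other side of the case. Origin: centre of its underside. Bystander.
- doubling_cube: White doubling cube, 30 mm. Origin: centre of its underside. Bystander.
- dice_cup: Black open dice cup, 76 mm across the rim, 95 mm tall. Origin: centre of its underside. Bystander.
- card_box: Card box lying flat, 92 by 64 by 20 mm. Origin: centre of its underside. Bystander.
- pawn: Wooden game pawn, 28 mm across the foot, 50 mm tall. Origin: centre of its underside. Bystander.
- domino_box: Wooden domino box, 60 by 190 by 45 mm. Origin: centre of its underside. Bystander.
- spare_checkers: A short stack of cream checkers stuck together, 30 mm across, 32 mm tall. Origin: centre of its underside. Bystander.
Things that resemble listed ones, but are neither listed nor needed, are in the scene too. What is meant by the part that bears cover_knob is not orange or red, and is the larger of those in its own colour.

How it is judged:
By the outcome, as a careful person would: the job done as asked, in the order asked, and still so for the second after the job is handed in, with the robot touching nothing.
It also fails if it takes over 58 s, if anything falls off the work surface, if the arm or the gripper's body presses on something with over 40 N, if the wrist force passes 120 N, or if a joint passes its speed limit or range.

### The arm

A 6-joint arm with a two-finger parallel gripper is mounted at the origin on the work surface. World frame = base frame: x ahead of the robot, y to its left, z up, the work surface at z = 0. Lengths are in m, angles in rad, forces in N, time in s.
With the tool pointing down it reaches from about 0.35 to 0.875 m from the base axis. Payload 4.2 kg.
Tool frame: the origin (TCP) lies at the very end of the fingers, on their centre line; the grasp point (between the pads) lies ctrl.tcp_to_grasp behind it (ctrl.tcp_to_grasp is the distance from the TCP to the grasp point, in m); z points along the fingers, y is the line along which they close (so a half turn about z gives the same grasp; the last joint's range is limited). The gripper opens to 85 mm and grips with 20 to 120 N. Pads are 22 mm wide; open, the fingers measure 114 mm over their backs; the gripper's body (76 mm by 85 mm) begins 54 mm behind the grasp point. The pads swing forward as they close: fully open they stand 13 mm farther back than shut.
Start: joints at [-1.044, 0.385, 0.008, 0, -1.194, -0.259], TCP at [0.165, -0.603, 0.21] pointing down, gripper open.
Joint ranges: [-3.14, 3.14], [-1.21, 2.06], [-1.07, 1.41], [-3.16, 2.05], [-2.99, -0.16], [-3.1, 3.1]. Speed limits (rad/s): [2.79, 2.79, 3.14, 3.14, 3.14, 3.14].

### API

Orientations are given as a 3x3 rotation matrix whose columns are the frame's x, y, z axes.
In Python, from rig import ctrl gives the robot as it stands. The module is installed in compiled form; this text tells all that it offers.
- The arm moves only by the tool arm_command, never from a script. Its argument "deltas" is a list of rows, each a list of 3 entries, a list of its own where there are three numbers: the shift along the tool's x, y, z each as a share of 300 mm, from -1 to 1, then the turn, a rotation vector about the tool's x, y, z each as a share of pi rad, from -1 to 1, then the closure, from -1 (fully open) to 1 (shut). In form: [[[x, y, z], [ax, ay, az], hand], ...]. A call has 1 to 10 rows; each row is the pose to reach, as a shift and turn from the pose commanded when the call began, along the tool's axes at that moment, turning the shorter way round; what a row does not reach only later rows make up. A row lasts 1/12 s, in which the tool goes at most 41.7 mm and 7.16 degrees, less where a joint would pass 70% of its speed; a pose out of reach is approached as far as the arm can. A call with a number of a shift or a turn outside -1 to 1 is refused whole. A call with a gripper value outside its range is refused whole. The fingers move at their own pace and stop on an object; "squeeze" is the grip in N (left out, the last holds). Time passes only in rows, so rows that repeat a pose let the fingers close. It gives the time, the measured TCP pose, the force, the opening and the grip force at its end, in the units of the state.
- ctrl.state(): the state, without advancing time (a new reading comes with each control period).
- ctrl.camera(name): name is "scene" or "top"; returns the picture (480x640x3 uint8, red, green, blue); there is no depth.
- ctrl.camera_info(name): a dict with "fov_y" (degrees; the focal length in pixels is half the picture's height over the tangent of half this angle, whatever the lens; pixels are square), "cx", "cy" (the principal point, pixels), "extrinsics" (4x4, takes a point from camera to world coordinates). Camera axes: x right, y up, looking along -z (the intrinsics and any distortion apply to the point x, -y, -z); pixel columns grow to the right and rows downward; lengths in m; the calibration is good to about 2 mm. A picture is of the moment at which its call begins. camera_info takes no time and is no camera call.
- ctrl.job_done(): hands the job in; it is judged then, once.
The state is a dict: "clock": time; "q": joint angles; "dq": joint speeds; "joint_torque": joint torques, N m; "ee_pos": TCP position; "tool_rot": TCP orientation; "wrist_force": force on the tool from outside, world axes, zero at the start; "ft_torque": the same for the moment, N m; "opening": opening from 0.0 (shut) to 1.0 (fully open); "grasp_force": force on a finger pad.
Only numpy, scipy, OpenCV 4.12 (cv2) and the standard library are available. Lean on these libraries where they do the work, as an engineer would, in place of code of your own. Each camera call takes 0.05 s, during which the arm holds its last target. There are 200 camera calls.

## Working session

There is one attempt and no reset: what is moved stays moved. The work goes in short steps, Python scripts to look and compute and a tool call to move; the robot and the scene stay as the last step left them, time stands still between calls to the robot, and variables do not carry over. Pictures are saved under pics/ and viewed, at most 10 in all, crops included, and the job is handed in when it is done.

Besides the shell and the picture viewer there is one more tool, called by a JSON object that holds its "op" and its "data". arm_command: Moves the arm, as the interface text tells. Shift numbers are shares of 300 mm and turn numbers shares of pi rad, none past 1 either way. Its arguments: {"type":"object","properties":{"deltas":{"type":"array"},"squeeze":{"type":"number"}},"required":["deltas"]}

```bash
mkdir -p pics
python3 - <<'E'
from rig import ctrl
import cv2,numpy as np
np.set_printoptions(precision=4,suppress=True)
for n in("scene","top"):
    im=ctrl.camera(n);cv2.imwrite(f"pics/{n}0.png",im[:,:,::-1]);i=ctrl.camera_info(n);print(n,i)
s=ctrl.state();print(s,ctrl.tcp_to_grasp)
E
```

```text
scene {'fov_y': 46.24951296429214, 'cx': 320.2073363882222, 'cy': 238.03447259488536, 'extrinsics': array([[ 0.8951, -0.2393,  0.3762,  1.0412],
       [ 0.4458,  0.4871, -0.751 , -0.9005],
       [-0.0035,  0.8399,  0.5427,  0.7651],
       [ 0.    ,  0.    ,  0.    ,  1.    ]])}
top {'fov_y': 46.419509302822405, 'cx': 316.16029667545916, 'cy': 234.51158677351413, 'extrinsics': array([[-0.0156,  0.9902, -0.1387,  0.3605],
       [-0.9996, -0.0122,  0.0256,  0.0714],
       [ 0.0236,  0.1391,  0.99  ,  1.3513],
       [ 0.    ,  0.    ,  0.    ,  1.    ]])}
{'clock': 0.1, 'q': array([-1.0444,  0.3855,  0.0068, -0.0004, -1.194 , -0.2586]), 'dq': array([-0.0003, -0.0031,  0.0031,  0.0016, -0.0002, -0.0004]), 'joint_torque': array([ -0.0004, -39.3319,  18.8929,   4.198 ,  -0.0026,   0.    ]), 'ee_pos': array([ 0.1653, -0.6022,  0.2092]), 'tool_rot': array([[-0.9644, -0.2645, -0.0006],
       [-0.2645,  0.9644,  0.0019],
       [ 0.0001,  0.002 , -1.    ]]), 'wrist_force': array([-0.0572, -0.1713, -0.3083]), 'ft_torque': array([ 0.011 , -0.0015, -0.0228]), 'grasp_force': 0.0, 'opening': 1.000418916244148} 0.0187
```

View pics/top0.png

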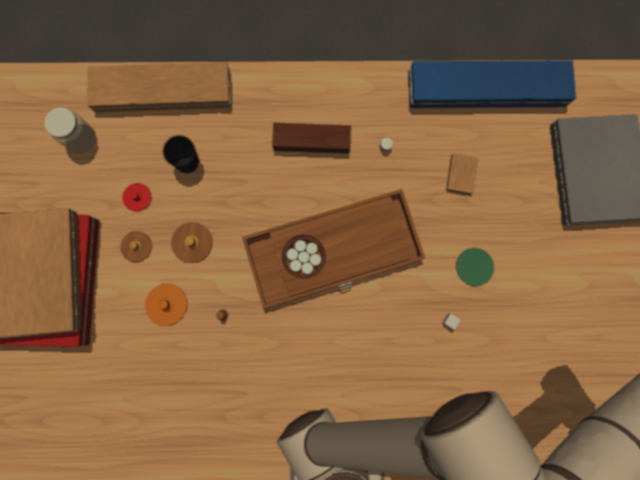

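View pics/scene0.png

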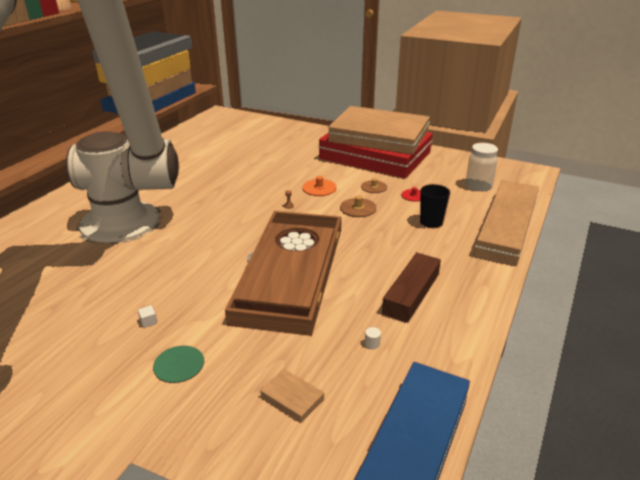

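Candidates for the cover (top picture): large brown disc (191,242), small brown disc (136,246), orange (166,305), red (137,197), and the green coaster without a knob (475,267). The description points to the larger brown one at (191,242). Its recess end is the left end of the case, with the well at about (304,257).

Run:
```python
import cv2
im=cv2.imread("pics/top0.png")
a=cv2.resize(im[180:320,100:240],None,fx=4,fy=4,interpolation=cv2.INTER_CUBIC)
cv2.imwrite("pics/c1.png",a)
a=cv2.resize(im[180:320,235:435],None,fx=4,fy=4,interpolation=cv2.INTER_CUBIC)
cv2.imwrite("pics/c2.png",a)
```

```text
(no output)
```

View pics/c1.png

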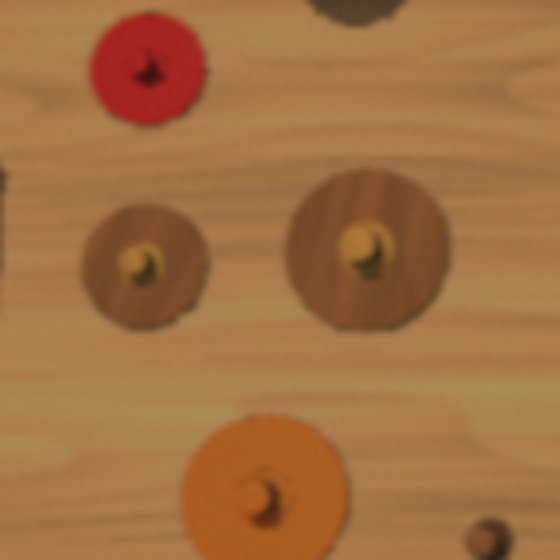

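View pics/c2.png

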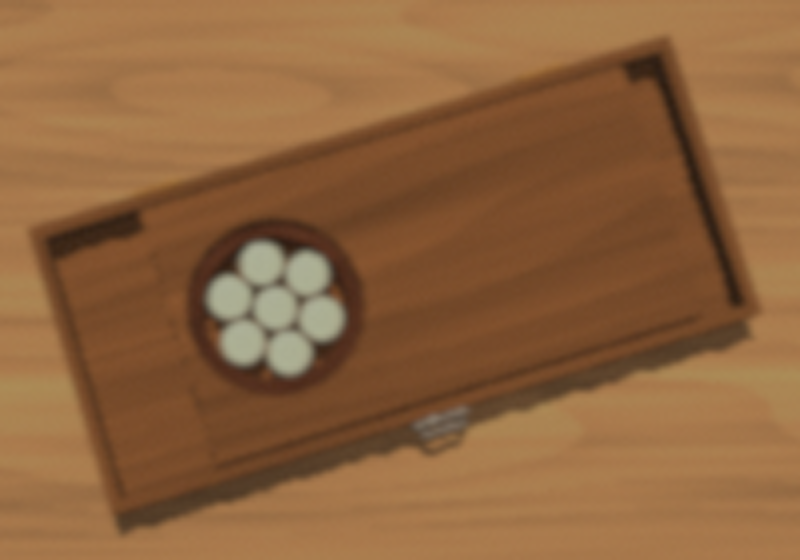

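The crop confirms that the brown disc with a knob at about (368,250) in the crop is the larger of the brown pair. Its knob top is at (359,246). In the case crop, the recess centre is (276,306) and the corners are (32,230), (665,38), (762,310) and (118,512).

```bash
cat > h.py <<'E'
import numpy as np,cv2
from rig import ctrl
np.set_printoptions(precision=4,suppress=True)
def px2w(n,p,z):
    i=ctrl.camera_info(n);f=240/np.tan(np.radians(i["fov_y"]/2));E=i["extrinsics"]
    d=E[:3,:3]@np.array([(p[0]-i["cx"])/f,-(p[1]-i["cy"])/f,-1]);o=E[:3,3]
    return o+d*(z-o[2])/d[2]
def w2px(n,P):
    i=ctrl.camera_info(n);f=240/np.tan(np.radians(i["fov_y"]/2));E=i["extrinsics"]
    c=E[:3,:3].T@(np.asarray(P)-E[:3,3])
    return np.array([i["cx"]-f*c[0]/c[2],i["cy"]+f*c[1]/c[2]])
def crop(p,o): return (np.array(p)+.5)/4-.5+o
E
python3 - <<'E'
from h import *
o1=np.array([100,180]);o2=np.array([235,180])
print("disc",px2w("top",crop((367.5,250),o1),.005),"knobtop",px2w("top",crop((359,246),o1),.036))
r=px2w("top",crop((276,306),o2),.046);print("recess",r)
C=np.array([px2w("top",crop(p,o2),.042) for p in[(32,230),(665,38),(762,310),(118,512)]])
c=C.mean(0);print(C,"centre",c)
for k in range(4):print(np.linalg.norm(C[k]-C[k-1]))
d=(C[0]+C[3]-C[1]-C[2])[:2];d/=np.linalg.norm(d);print("ydir",d,np.degrees(np.arctan2(d[1],d[0])))
e=(r-c)[:2];print("along",e@d,"perp",e@[d[1],-d[0]],"bare",c[:2]-.07*d)
for P in [(*c[:2],.042)]: print(w2px("scene",P),w2px("scene",r))
k=px2w("top",crop((367.5,250),o1),.005); k[2]=.036;print(w2px("scene",k))
s=ctrl.state();print(s["ee_pos"])
E
```

```text
disc [0.5344 0.3377 0.005 ] knobtop [0.5328 0.3366 0.036 ]
recess [0.4927 0.0679 0.046 ]
[[ 0.54    0.2108  0.042 ]
 [ 0.6515 -0.1674  0.042 ]
 [ 0.487  -0.2188  0.042 ]
 [ 0.3746  0.1608  0.042 ]] centre [ 0.5132 -0.0037  0.042 ]
0.1727709982148869
0.3943203735125932
0.17235206561695945
0.3958842234428247
ydir [-0.2833  0.959 ] 106.45801269612069
along 0.07439506439579231 perp 0.0005863421845766042 bare [ 0.5331 -0.0708]
[288.9988 257.6605] [296.1293 238.4833]
[357.6105 196.514 ]
[ 0.1653 -0.6022  0.2092]
```

```bash
cat >> h.py <<'E'
def share(a,b,R): return (R.T@(np.array(b)-np.array(a))/.3).round(4)
E
python3 - <<'E'
from h import *
R=ctrl.state()["tool_rot"]
p=ctrl.state()["ee_pos"]
for t in [(.36,-.44,.21),(.52,-.20,.2),(.55,.08,.2),(.5335,.3372,.12)]:
    print(t,share(p,t,R));p=t
E
```

```text
(0.36, -0.44, 0.21) [-0.769   0.3496 -0.002 ]
(0.52, -0.2, 0.2) [-0.726   0.6304  0.0345]
(0.55, 0.08, 0.2) [-0.3433  0.8736  0.0017]
(0.5335, 0.3372, 0.12) [-0.1738  0.8408  0.2683]
```

{"op": "arm_command", "data": {"deltas": [[[-0.77, 0.35, 0], [0, 0, -0.0064], -1], [[-0.77, 0.35, 0], [0, 0, -0.0064], -1], [[-0.77, 0.35, 0], [0, 0, -0.0064], -1], [[-0.77, 0.35, 0], [0, 0, -0.0064], -1], [[-0.77, 0.35, 0], [0, 0, -0.0064], -1], [[-0.77, 0.35, 0], [0, 0, -0.0064], -1], [[-0.77, 0.35, 0], [0, 0, -0.0064], -1]]}}

```text
clock: 0.68
ee_pos: [0.3644, -0.4367, 0.2099]
tool_rot: [[-0.957, -0.29, 0.001], [-0.29, 0.957, 0.001], [-0.001, 0.0, -1.0]]
wrist_force: [-0.8, -0.5, -1.7]
opening: 0.997
grasp_force: 0.0
```

{"op": "arm_command", "data": {"deltas": [[[-0.73, 0.63, 0.03], [0, 0, 0], -1], [[-0.73, 0.63, 0.03], [0, 0, 0], -1], [[-0.73, 0.63, 0.03], [0, 0, 0], -1], [[-0.73, 0.63, 0.03], [0, 0, 0], -1], [[-0.73, 0.63, 0.03], [0, 0, 0], -1], [[-0.73, 0.63, 0.03], [0, 0, 0], -1], [[-0.73, 0.63, 0.03], [0, 0, 0], -1], [[-0.73, 0.63, 0.03], [0, 0, 0], -1]]}}

```text
clock: 1.35
ee_pos: [0.5196, -0.1923, 0.2005]
tool_rot: [[-0.957, -0.29, 0.0], [-0.29, 0.957, 0.001], [-0.001, 0.001, -1.0]]
wrist_force: [-0.7, -0.5, -1.0]
opening: 0.996
grasp_force: 0.0
```

{"op": "arm_command", "data": {"deltas": [[[-0.34, 0.87, 0], [0, 0, 0], -1], [[-0.34, 0.87, 0], [0, 0, 0], -1], [[-0.34, 0.87, 0], [0, 0, 0], -1], [[-0.34, 0.87, 0], [0, 0, 0], -1], [[-0.34, 0.87, 0], [0, 0, 0], -1], [[-0.34, 0.87, 0], [0, 0, 0], -1], [[-0.34, 0.87, 0], [0, 0, 0], -1], [[-0.34, 0.87, 0], [0, 0, 0], -1], [[-0.34, 0.87, 0], [0, 0, 0], -1]]}}

```text
clock: 2.1
ee_pos: [0.5401, 0.0834, 0.2006]
tool_rot: [[-0.958, -0.286, -0.001], [-0.286, 0.958, -0.0], [0.001, -0.0, -1.0]]
wrist_force: [0.7, -0.3, 0.1]
opening: 0.996
grasp_force: 0.0
```

{"op": "arm_command", "data": {"deltas": [[[-0.22, 0.815, 0.1], [0, 0, 0], -0.4], [[-0.22, 0.815, 0.333], [0, 0, 0], -0.4], [[-0.22, 0.815, 0.333], [0, 0, 0], -0.4], [[-0.22, 0.815, 0.333], [0, 0, 0], -0.4], [[-0.22, 0.815, 0.333], [0, 0, 0], -0.4], [[-0.22, 0.815, 0.333], [0, 0, 0], -0.4], [[-0.22, 0.815, 0.333], [0, 0, 0], -0.4], [[-0.22, 0.815, 0.333], [0, 0, 0], -0.4], [[-0.22, 0.815, 0.333], [0, 0, 0], -0.4]]}}

```text
clock: 2.85
ee_pos: [0.534, 0.3346, 0.0999]
tool_rot: [[-0.959, -0.284, -0.002], [-0.284, 0.959, -0.002], [0.003, -0.002, -1.0]]
wrist_force: [0.1, -0.6, -0.4]
opening: 0.698
grasp_force: 0.0
```

Run:
```python
from h import *
a=ctrl.camera("top");b=ctrl.camera("scene")
A=cv2.resize(a[180:320,120:260],None,fx=4,fy=4,interpolation=2);B=cv2.resize(b[100:240,280:420],None,fx=4,fy=4,interpolation=2)[:, :]
o=cv2.resize(np.hstack([A,B]),(800,400))
cv2.imwrite("pics/p1.png",o[:,:,::-1]);s=ctrl.state();print(s["ee_pos"],s["opening"],s["tool_rot"],s["q"],s["wrist_force"])
```

```text
[0.5347 0.3338 0.1016] 0.6980337713586902 [[-0.9593 -0.2823 -0.0001]
 [-0.2823  0.9593 -0.0004]
 [ 0.0002 -0.0003 -1.    ]] [ 0.8145  0.4844 -0.1211  0.0002 -0.9656 -2.0992] [0.277  0.1178 0.7107]
```

View pics/p1.png

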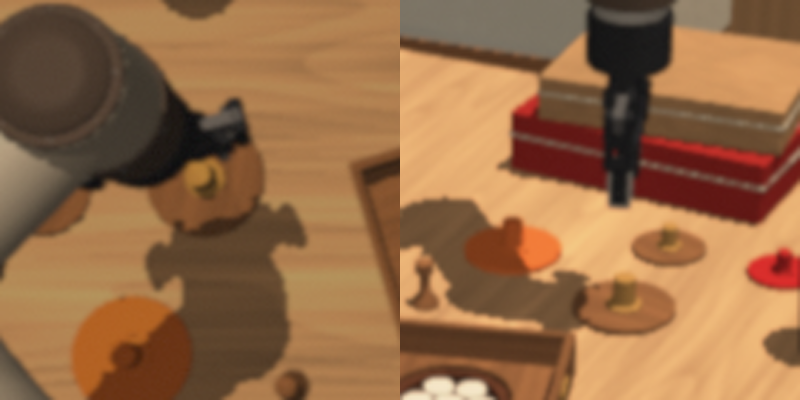

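The gripper hangs over the cover's knob and is clear of its neighbours (the knob is at (205,178) in the left half of the view). I'll go down and grip.

{"op": "arm_command", "data": {"deltas": [[[0, 0.012, 0.1], [0, 0, 0], -0.3], [[0, 0.012, 0.2], [0, 0, 0], -0.3], [[0, 0.012, 0.27], [0, 0, 0], -0.3], [[0, 0.012, 0.305], [0, 0, 0], -0.3], [[0, 0.012, 0.305], [0, 0, 0], -0.3], [[0, 0.012, 0.305], [0, 0, 0], -0.3]], "squeeze": 30}}

```text
clock: 3.45
ee_pos: [0.5342, 0.3383, 0.0108]
tool_rot: [[-0.959, -0.283, 0.001], [-0.283, 0.959, 0.0], [-0.001, 0.0, -1.0]]
wrist_force: [-0.8, 0.4, 0.1]
opening: 0.65
grasp_force: 0.0
```

{"op": "arm_command", "data": {"deltas": [[[0, 0, 0], [0, 0, 0], 0.2], [[0, 0, 0], [0, 0, 0], 0.4], [[0, 0, 0], [0, 0, 0], 0.6], [[0, 0, 0], [0, 0, 0], 0.7], [[0, 0, 0], [0, 0, 0], 1], [[0, 0, 0], [0, 0, 0], 1], [[0, 0, 0], [0, 0, 0], 1], [[0, 0, 0], [0, 0, 0], 1], [[0, 0, 0], [0, 0, 0], 1]], "squeeze": 30}}

```text
clock: 4.2
ee_pos: [0.5342, 0.3396, 0.0118]
tool_rot: [[-0.959, -0.285, 0.002], [-0.285, 0.959, 0.002], [-0.003, 0.001, -1.0]]
wrist_force: [-0.2, -1.1, 6.3]
opening: 0.221
grasp_force: 29.2
```

{"op": "arm_command", "data": {"deltas": [[[0, 0, -0.03], [0, 0, 0], 1], [[0, 0, -0.1], [0, 0, 0], 1], [[0, 0, -0.2], [0, 0, 0], 1], [[0, 0, -0.3], [0, 0, 0], 1], [[0, 0, -0.4], [0, 0, 0], 1], [[0, 0, -0.4], [0, 0, 0], 1], [[0, 0, -0.4], [0, 0, 0], 1]]}}

```text
clock: 4.78
ee_pos: [0.5338, 0.3398, 0.1323]
tool_rot: [[-0.959, -0.284, 0.003], [-0.284, 0.959, 0.004], [-0.004, 0.003, -1.0]]
wrist_force: [0.2, -0.3, -1.4]
opening: 0.224
grasp_force: 29.4
```

Run:
```python
from h import *
s=ctrl.state();p=s["ee_pos"];R=s["tool_rot"];print(p,R,s["opening"],s["wrist_force"],s["grasp_force"])
for t in [(.5331+.0198,-.0708-.0671*0+.07,p[2]),(.5331,-.0708,p[2])]:
    print(t,share(p,t,R));p=t
```

```text
[0.5338 0.3398 0.1323] [[-0.9588 -0.2839  0.003 ]
 [-0.2839  0.9588  0.0037]
 [-0.0039  0.0027 -1.    ]] 0.2237755543653899 [ 0.1808 -0.3476 -1.3541] 29.434140622615814
(0.5529000000000001, -0.0007999999999999952, np.float64(0.13234335561095403)) [ 0.2612 -1.1068 -0.004 ]
(0.5331, -0.0708, np.float64(0.13234335561095403)) [ 0.1295 -0.205  -0.0011]
```

{"op": "arm_command", "data": {"deltas": [[[0.195, -0.656, 0], [0, 0, 0], 1], [[0.195, -0.656, 0], [0, 0, 0], 1], [[0.195, -0.656, 0], [0, 0, 0], 1], [[0.195, -0.656, 0], [0, 0, 0], 1], [[0.195, -0.656, 0], [0, 0, 0], 1], [[0.195, -0.656, 0], [0, 0, 0], 1], [[0.195, -0.656, 0], [0, 0, 0], 1]]}}

```text
clock: 5.37
ee_pos: [0.5317, 0.1311, 0.1285]
tool_rot: [[-0.96, -0.28, -0.003], [-0.28, 0.96, -0.001], [0.003, -0.0, -1.0]]
wrist_force: [0.3, 1.5, -0.4]
opening: 0.226
grasp_force: 29.6
```

{"op": "arm_command", "data": {"deltas": [[[0.195, -0.656, 0], [0, 0, 0], 1], [[0.195, -0.656, 0], [0, 0, 0], 1], [[0.195, -0.656, 0], [0, 0, 0], 1], [[0.195, -0.656, 0], [0, 0, 0], 1], [[0.195, -0.656, 0], [0, 0, 0], 1], [[0.195, -0.656, 0.05], [0, 0, 0], 1], [[0.195, -0.656, 0.15], [0, 0, 0], 1], [[0.195, -0.656, 0.15], [0, 0, 0], 1], [[0.195, -0.656, 0.15], [0, 0, 0], 1]]}}

```text
clock: 6.12
ee_pos: [0.5314, -0.0713, 0.0831]
tool_rot: [[-0.959, -0.285, -0.005], [-0.285, 0.959, -0.001], [0.005, 0.001, -1.0]]
wrist_force: [0.4, 0.2, -0.1]
opening: 0.224
grasp_force: 29.7
```

Run:
```python
from h import *
s=ctrl.state();p=s["ee_pos"];R=s["tool_rot"];print(p,R,s["opening"],s["wrist_force"],s["q"])
print(share(p,(.5331,-.0708,.062),R))
b=ctrl.camera("scene")
B=cv2.resize(b[150:340,200:400],None,fx=3,fy=3,interpolation=2)
cv2.imwrite("pics/p2.png",B[:,:,::-1])
print([(w2px("scene",(x,y,.046))-[200,150])*3 for x,y in[(.5331,-.0708),(.4927,.0679)]])
```

```text
[ 0.5314 -0.0713  0.0831] [[-0.9586 -0.2848 -0.0055]
 [-0.2848  0.9586 -0.0008]
 [ 0.0055  0.0008 -1.    ]] 0.22449330511484078 [ 0.3771  0.1707 -0.1255] [ 0.1692  0.3683 -0.376  -0.0002 -0.832  -1.4511]
[-0.0061 -0.0001  0.0701]
[array([245.2871, 373.6529]), array([288.3832, 265.4196])]
```

View pics/p2.png

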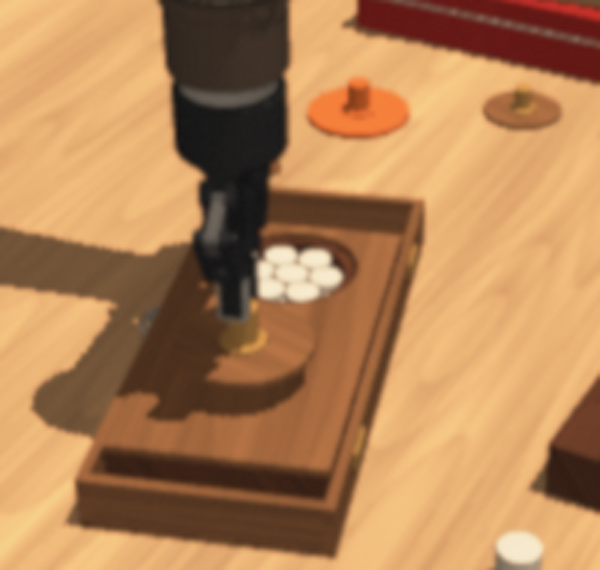

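The cover hangs flat over the bare end, with its knob base at about (243,338) and the well beyond it at (298,275). I'll lower it gently.

{"op": "arm_command", "data": {"deltas": [[[-0.006, 0, 0.03], [0, 0, 0], 1], [[-0.006, 0, 0.06], [0, 0, 0], 1], [[-0.006, 0, 0.07], [0, 0, 0], 1], [[-0.006, 0, 0.074], [0, 0, 0], 1], [[-0.006, 0, 0.074], [0, 0, 0], 1], [[-0.006, 0, 0.074], [0, 0, 0], 1]]}}

```text
clock: 6.67
ee_pos: [0.5347, -0.0711, 0.0628]
tool_rot: [[-0.959, -0.284, 0.0], [-0.284, 0.959, -0.0], [-0.0, -0.0, -1.0]]
wrist_force: [0.7, -0.6, -1.8]
opening: 0.221
grasp_force: 29.7
```

{"op": "arm_command", "data": {"deltas": [[[0, 0, 0.004], [0, 0, 0], 1], [[0, 0, 0.006], [0, 0, 0], 1], [[0, 0, 0.007], [0, 0, 0], 1], [[0, 0, 0.007], [0, 0, 0], 1]]}}

```text
clock: 7.0
ee_pos: [0.5346, -0.0712, 0.0606]
tool_rot: [[-0.959, -0.284, 0.0], [-0.284, 0.959, 0.0], [-0.0, 0.0, -1.0]]
wrist_force: [0.1, 1.0, -1.1]
opening: 0.222
grasp_force: 29.7
```

{"op": "arm_command", "data": {"deltas": [[[0, 0, 0.002], [0, 0, 0], 1], [[0, 0, 0.005], [0, 0, 0], 1], [[0, 0, 0.005], [0, 0, 0], 1]]}}

```text
clock: 7.25
ee_pos: [0.5344, -0.0712, 0.0588]
tool_rot: [[-0.959, -0.284, -0.0], [-0.284, 0.959, 0.0], [0.0, 0.0, -1.0]]
wrist_force: [-0.2, 0.2, -1.9]
opening: 0.222
grasp_force: 29.7
```

{"op": "arm_command", "data": {"deltas": [[[0, 0, 0.003], [0, 0, 0], 1], [[0, 0, 0.003], [0, 0, 0], 1], [[0, 0, 0.003], [0, 0, 0], 1]]}}

```text
clock: 7.5
ee_pos: [0.5345, -0.0712, 0.058]
tool_rot: [[-0.959, -0.284, -0.0], [-0.284, 0.959, -0.0], [0.0, 0.0, -1.0]]
wrist_force: [-0.4, -0.3, -2.4]
opening: 0.225
grasp_force: 29.7
```

{"op": "arm_command", "data": {"deltas": [[[0, 0, 0.002], [0, 0, 0], 1], [[0, 0, 0.002], [0, 0, 0], 1], [[0, 0, 0.002], [0, 0, 0], 1]]}}

```text
clock: 7.75
ee_pos: [0.5346, -0.0712, 0.0578]
tool_rot: [[-0.959, -0.284, 0.0], [-0.284, 0.959, -0.0], [-0.0, -0.0, -1.0]]
wrist_force: [-0.5, -0.3, 0.8]
opening: 0.225
grasp_force: 30.1
```

{"op": "arm_command", "data": {"deltas": [[[0, 0, 0.002], [0, 0, 0], 1], [[0, 0, 0.002], [0, 0, 0], 1], [[0, 0, 0.002], [0, 0, 0], 1]]}}

```text
clock: 8.0
ee_pos: [0.5347, -0.0712, 0.0577]
tool_rot: [[-0.959, -0.284, 0.0], [-0.284, 0.959, -0.0], [-0.0, -0.0, -1.0]]
wrist_force: [-2.0, 0.5, 4.9]
opening: 0.22
grasp_force: 30.5
```

Contact is felt at about TCP z 0.0578 m. Next I'll loosen the fingers into a loose cage, so the cover rests by its own weight and the trailing finger pushes it.

{"op": "arm_command", "data": {"deltas": [[[0, 0, -0.002], [0, 0, 0], 0.45], [[0, 0, -0.002], [0, 0, 0], 0.45], [[0, 0, -0.002], [0, 0, 0], 0.45], [[0, 0, -0.002], [0, 0, 0], 0.45]], "squeeze": 20}}

```text
clock: 8.33
ee_pos: [0.5346, -0.0711, 0.0574]
tool_rot: [[-0.959, -0.284, 0.0], [-0.284, 0.959, 0.0], [-0.0, 0.0, -1.0]]
wrist_force: [-0.5, -0.5, -0.0]
opening: 0.273
grasp_force: 0.0
```

Run:
```python
from h import *
s=ctrl.state();p=s["ee_pos"];R=s["tool_rot"];print(p,R,s["opening"],s["wrist_force"])
print(share(p,(.4927,.0679,p[2]),R))
```

```text
[ 0.5346 -0.0711  0.0574] [[-0.9588 -0.2839  0.0001]
 [-0.2839  0.9588  0.    ]
 [-0.0001  0.     -1.    ]] 0.27309398874421564 [-0.545  -0.5411 -0.0237]
[0.0024 0.4841 0.    ]
```

{"op": "arm_command", "data": {"deltas": [[[0, 0.011, 0], [0, 0, 0], 0.45], [[0, 0.022, 0], [0, 0, 0], 0.45], [[0, 0.033, 0], [0, 0, 0], 0.45], [[0, 0.044, 0], [0, 0, 0], 0.45], [[0, 0.055, 0], [0, 0, 0], 0.45], [[0, 0.066, 0], [0, 0, 0], 0.45], [[0, 0.077, 0], [0, 0, 0], 0.45], [[0, 0.088, 0], [0, 0, 0], 0.45], [[0, 0.099, 0], [0, 0, 0], 0.45], [[0, 0.11, 0], [0, 0, 0], 0.45]]}}

```text
clock: 9.17
ee_pos: [0.525, -0.0392, 0.0575]
tool_rot: [[-0.959, -0.284, -0.0], [-0.284, 0.959, 0.0], [0.0, 0.0, -1.0]]
wrist_force: [0.6, -0.8, -0.2]
opening: 0.278
grasp_force: 0.3
```

{"op": "arm_command", "data": {"deltas": [[[0, 0.011, 0], [0, 0, 0], 0.45], [[0, 0.022, 0], [0, 0, 0], 0.45], [[0, 0.033, 0], [0, 0, 0], 0.45], [[0, 0.044, 0], [0, 0, 0], 0.45], [[0, 0.055, 0], [0, 0, 0], 0.45], [[0, 0.066, 0], [0, 0, 0], 0.45], [[0, 0.077, 0], [0, 0, 0], 0.45], [[0, 0.088, 0], [0, 0, 0], 0.45], [[0, 0.099, 0], [0, 0, 0], 0.45], [[0, 0.11, 0], [0, 0, 0], 0.45]]}}

```text
clock: 10.0
ee_pos: [0.5157, -0.0076, 0.0575]
tool_rot: [[-0.959, -0.284, -0.0], [-0.284, 0.959, -0.0], [0.0, -0.0, -1.0]]
wrist_force: [1.3, -0.3, -0.8]
opening: 0.275
grasp_force: 0.3
```

Run:
```python
from h import *
s=ctrl.state();p=s["ee_pos"];R=s["tool_rot"];print(p,s["opening"],s["wrist_force"])
print(share(p,(.4927,.0679,p[2]),R))
b=ctrl.camera("scene");a=ctrl.camera("top")
B=cv2.resize(b[190:310,220:360],None,fx=4,fy=4,interpolation=2)
A=cv2.resize(a[200:320,240:380],None,fx=4,fy=4,interpolation=2)
cv2.imwrite("pics/p3.png",cv2.resize(np.hstack([A,B]),(800,343))[:,:,::-1])
```

```text
[ 0.5157 -0.0076  0.0575] 0.27523386359343255 [ 1.2959 -0.3471 -0.7618]
[ 0.0021  0.263  -0.    ]
```

View pics/p3.png

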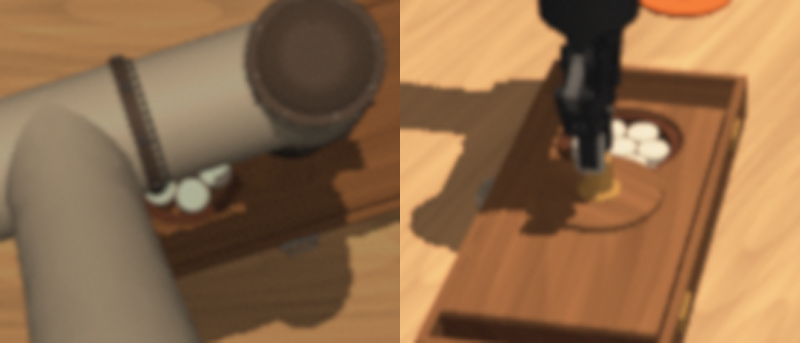

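The cover lies flat on the top with its knob between the fingers (base at (600,188) in the right half), just touching the recess edge. I'll go on, slower near the end.

{"op": "arm_command", "data": {"deltas": [[[0, 0.011, 0], [0, 0, 0], 0.45], [[0, 0.022, 0], [0, 0, 0], 0.45], [[0, 0.033, 0], [0, 0, 0], 0.45], [[0, 0.044, 0], [0, 0, 0], 0.45], [[0, 0.055, 0], [0, 0, 0], 0.45], [[0, 0.066, 0], [0, 0, 0], 0.45], [[0, 0.077, 0], [0, 0, 0], 0.45], [[0, 0.088, 0], [0, 0, 0], 0.45], [[0, 0.099, 0], [0, 0, 0], 0.45], [[0, 0.11, 0], [0, 0, 0], 0.45]]}}

```text
clock: 10.93
ee_pos: [0.5064, 0.0241, 0.0576]
tool_rot: [[-0.959, -0.284, 0.0], [-0.284, 0.959, -0.0], [-0.0, -0.0, -1.0]]
wrist_force: [-0.2, -1.2, 0.6]
opening: 0.274
grasp_force: 0.6
```

{"op": "arm_command", "data": {"deltas": [[[0, 0.009, 0], [0, 0, 0], 0.45], [[0, 0.018, 0], [0, 0, 0], 0.45], [[0, 0.027, 0], [0, 0, 0], 0.45], [[0, 0.036, 0], [0, 0, 0], 0.45], [[0, 0.045, 0], [0, 0, 0], 0.45], [[0, 0.053, 0], [0, 0, 0], 0.45], [[0, 0.061, 0], [0, 0, 0], 0.45], [[0, 0.068, 0], [0, 0, 0], 0.45], [[0, 0.075, 0], [0, 0, 0], 0.45], [[0, 0.08, 0], [0, 0, 0], 0.45]]}}

```text
clock: 11.77
ee_pos: [0.4993, 0.047, 0.0573]
tool_rot: [[-0.959, -0.284, -0.0], [-0.284, 0.959, 0.0], [0.0, 0.0, -1.0]]
wrist_force: [0.6, -0.8, -0.4]
opening: 0.273
grasp_force: 0.2
```

{"op": "arm_command", "data": {"deltas": [[[0, 0.005, 0], [0, 0, 0], 0.45], [[0, 0.01, 0], [0, 0, 0], 0.45], [[0, 0.015, 0], [0, 0, 0], 0.45], [[0, 0.02, 0], [0, 0, 0], 0.45], [[0, 0.025, 0], [0, 0, 0], 0.45], [[0, 0.03, 0], [0, 0, 0], 0.45], [[0, 0.035, 0], [0, 0, 0], 0.45], [[0, 0.04, 0], [0, 0, 0], 0.45], [[0, 0.045, 0], [0, 0, 0], 0.45], [[0, 0.05, 0], [0, 0, 0], 0.45]]}}

```text
clock: 12.6
ee_pos: [0.4953, 0.0613, 0.0575]
tool_rot: [[-0.959, -0.284, -0.0], [-0.284, 0.959, -0.0], [0.0, -0.0, -1.0]]
wrist_force: [-0.6, 0.1, 0.4]
opening: 0.274
grasp_force: 0.2
```

{"op": "arm_command", "data": {"deltas": [[[0, 0.002, 0], [0, 0, 0], 0.45], [[0, 0.004, 0], [0, 0, 0], 0.45], [[0, 0.006, 0], [0, 0, 0], 0.45], [[0, 0.008, 0], [0, 0, 0], 0.45], [[0, 0.01, 0], [0, 0, 0], 0.45], [[0, 0.012, 0], [0, 0, 0], 0.45], [[0, 0.014, 0], [0, 0, 0], 0.45], [[0, 0.016, 0], [0, 0, 0], 0.45], [[0, 0.018, 0], [0, 0, 0], 0.45], [[0, 0.02, 0], [0, 0, 0], 0.45]]}}

```text
clock: 13.43
ee_pos: [0.4936, 0.067, 0.0575]
tool_rot: [[-0.959, -0.284, 0.0], [-0.284, 0.959, 0.0], [-0.0, 0.0, -1.0]]
wrist_force: [-0.7, -1.3, 0.0]
opening: 0.274
grasp_force: 0.2
```

{"op": "arm_command", "data": {"deltas": [[[0, 0.002, 0], [0, 0, 0], 0.45], [[0, 0.004, 0], [0, 0, 0], 0.45], [[0, 0.006, 0], [0, 0, 0], 0.45], [[0, 0.007, 0], [0, 0, 0], 0.45], [[0, 0.008, 0], [0, 0, 0], 0.45]]}}

```text
clock: 13.85
ee_pos: [0.4929, 0.0692, 0.0575]
tool_rot: [[-0.959, -0.284, -0.0], [-0.284, 0.959, -0.0], [0.0, -0.0, -1.0]]
wrist_force: [-0.2, -0.3, -0.3]
opening: 0.275
grasp_force: 0.2
```

Run:
```python
from h import *
s=ctrl.state();p=s["ee_pos"];R=s["tool_rot"];print(p,s["opening"],s["wrist_force"],s["grasp_force"])
print(share(p,(.4927,.0679,p[2]),R))
b=ctrl.camera("scene")
B=cv2.resize(b[190:310,220:360],None,fx=5,fy=5,interpolation=2)
cv2.imwrite("pics/p4.png",B[:,:,::-1])
```

```text
[0.4929 0.0692 0.0575] 0.27507006328058975 [-0.2096 -0.2518 -0.3143] 0.23693405091762543
[ 0.0019 -0.004   0.    ]
```

View pics/p4.png

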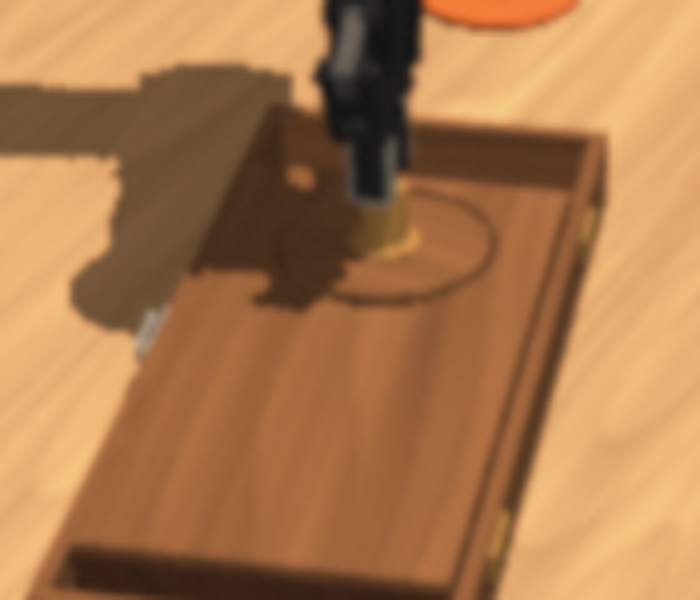

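The cover fills the recess and looks nearly flush, with a dark rim all round (near edge at (380,298)). I'll keep pushing in small steps and watch the force to tell whether it has seated.

{"op": "arm_command", "data": {"deltas": [[[0, 0.001, 0], [0, 0, 0], 0.45], [[0, 0.002, 0], [0, 0, 0], 0.45], [[0, 0.003, 0], [0, 0, 0], 0.45], [[0, 0.003, 0], [0, 0, 0], 0.45]]}}

```text
clock: 14.23
ee_pos: [0.4927, 0.0701, 0.0575]
tool_rot: [[-0.959, -0.284, -0.0], [-0.284, 0.959, -0.0], [0.0, 0.0, -1.0]]
wrist_force: [0.6, -0.5, 0.2]
opening: 0.275
grasp_force: 0.2
```

{"op": "arm_command", "data": {"deltas": [[[0, 0.001, 0], [0, 0, 0], 0.45], [[0, 0.002, 0], [0, 0, 0], 0.45], [[0, 0.003, 0], [0, 0, 0], 0.45], [[0, 0.003, 0], [0, 0, 0], 0.45]]}}

```text
clock: 14.57
ee_pos: [0.4924, 0.071, 0.0575]
tool_rot: [[-0.959, -0.284, -0.0], [-0.284, 0.959, 0.0], [0.0, 0.0, -1.0]]
wrist_force: [0.0, 0.3, 0.6]
opening: 0.276
grasp_force: 0.2
```

{"op": "arm_command", "data": {"deltas": [[[0, 0.001, 0], [0, 0, 0], 0.45], [[0, 0.002, 0], [0, 0, 0], 0.45], [[0, 0.003, 0], [0, 0, 0], 0.45], [[0, 0.003, 0], [0, 0, 0], 0.45]]}}

```text
clock: 14.9
ee_pos: [0.4922, 0.0718, 0.0575]
tool_rot: [[-0.959, -0.284, -0.0], [-0.284, 0.959, 0.0], [0.0, 0.0, -1.0]]
wrist_force: [0.1, 0.2, -0.8]
opening: 0.277
grasp_force: 0.2
```

{"op": "arm_command", "data": {"deltas": [[[0, 0.001, 0], [0, 0, 0], 0.45], [[0, 0.002, 0], [0, 0, 0], 0.45], [[0, 0.003, 0], [0, 0, 0], 0.45], [[0, 0.003, 0], [0, 0, 0], 0.45]]}}

```text
clock: 15.23
ee_pos: [0.492, 0.0728, 0.0576]
tool_rot: [[-0.959, -0.284, 0.0], [-0.284, 0.959, 0.0], [-0.0, 0.0, -1.0]]
wrist_force: [-0.1, -0.2, 0.0]
opening: 0.271
grasp_force: 0.0
```

{"op": "arm_command", "data": {"deltas": [[[0, 0.001, 0], [0, 0, 0], 0.45], [[0, 0.002, 0], [0, 0, 0], 0.45], [[0, 0.003, 0], [0, 0, 0], 0.45], [[0, 0.003, 0], [0, 0, 0], 0.45]]}}

```text
clock: 15.57
ee_pos: [0.4917, 0.0736, 0.0575]
tool_rot: [[-0.959, -0.284, -0.0], [-0.284, 0.959, 0.0], [0.0, 0.0, -1.0]]
wrist_force: [-0.2, -0.1, -0.3]
opening: 0.276
grasp_force: 0.0
```

Run:
```python
from h import *
s=ctrl.state();p=s["ee_pos"];R=s["tool_rot"];print(p,s["opening"],s["wrist_force"],s["grasp_force"])
b=ctrl.camera("scene")
B=cv2.resize(b[200:260,265:330],None,fx=8,fy=8,interpolation=2)
C=cv2.resize(cv2.imread("pics/p4.png")[50:350,225:550,::-1],None,fx=1.6,fy=1.6)
o=np.hstack([C,B]);print(o.shape)
cv2.imwrite("pics/p5.png",cv2.resize(o,(800,370))[:,:,::-1])
```

```text
[0.4917 0.0736 0.0575] 0.2757340241209557 [-0.2093 -0.1471 -0.3137] 0.0
(480, 1040, 3)
```

View pics/p5.png

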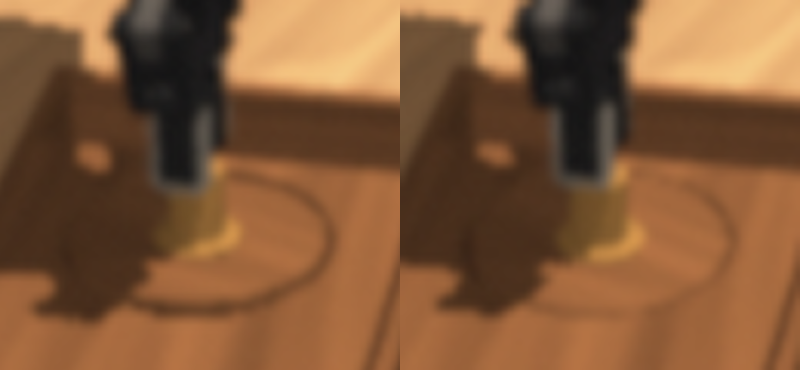

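On the right, the near rim has become a thin seam and the pad force fell to 0. The rear edge has dropped and the cover is flush. I'll open and retreat.

{"op": "arm_command", "data": {"deltas": [[[0, 0, 0], [0, 0, 0], 0.2], [[0, 0, 0], [0, 0, 0], 0], [[0, 0, 0], [0, 0, 0], -0.2], [[0, 0, -0.05], [0, 0, 0], -0.2], [[0, 0, -0.15], [0, 0, 0], -0.2], [[0, 0, -0.25], [0, 0, 0], -0.2], [[0, 0, -0.38], [0, 0, 0], -0.2], [[0, 0, -0.5], [0, 0, 0], -0.2], [[0, 0, -0.5], [0, 0, 0], -0.2]]}}

```text
clock: 16.37
ee_pos: [0.4962, 0.0747, 0.2156]
tool_rot: [[-0.958, -0.285, 0.015], [-0.285, 0.958, 0.004], [-0.016, -0.0, -1.0]]
wrist_force: [2.0, 0.1, 0.5]
opening: 0.6
grasp_force: 0.0
```

{"op": "arm_command", "data": {"deltas": [[[0, -0.8, -0.1], [0, 0, 0], -0.2], [[0, -0.8, -0.1], [0, 0, 0], -0.2], [[0, -0.8, -0.1], [0, 0, 0], -0.2], [[0, -0.8, -0.1], [0, 0, 0], -0.2], [[0, -0.8, -0.1], [0, 0, 0], -0.2], [[0, -0.8, -0.1], [0, 0, 0], -0.2], [[0, -0.8, -0.1], [0, 0, 0], -0.2], [[0, -0.8, -0.1], [0, 0, 0], -0.2]]}}

```text
clock: 17.03
ee_pos: [0.5598, -0.1583, 0.2367]
tool_rot: [[-0.96, -0.281, -0.001], [-0.281, 0.96, 0.0], [0.001, 0.001, -1.0]]
wrist_force: [-1.5, 0.4, -0.5]
opening: 0.605
grasp_force: 0.0
```

Run:
```python
from h import *
s=ctrl.state();print(s["ee_pos"],s["wrist_force"])
a=ctrl.camera("top");b=ctrl.camera("scene")
A=cv2.resize(a[205:305,255:355],None,fx=4,fy=4,interpolation=2)
B=cv2.resize(b[190:290,245:345],None,fx=4,fy=4,interpolation=2)
cv2.imwrite("pics/p6.png",np.hstack([A,B])[:,:,::-1])
```

```text
[ 0.5598 -0.1583  0.2367] [-1.5376  0.4479 -0.5233]
```

View pics/p6.png

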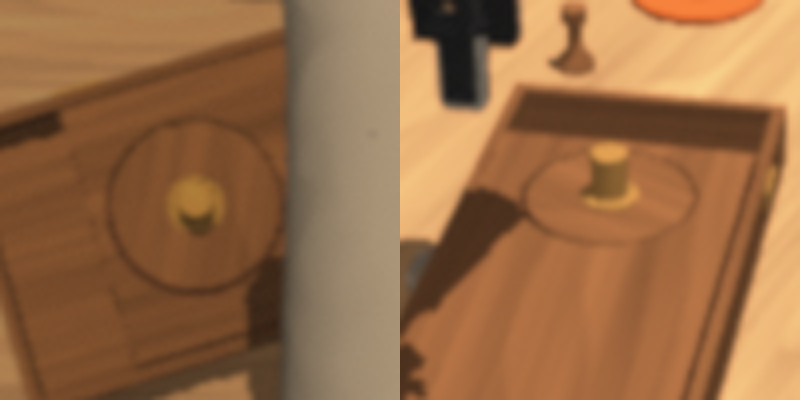

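The cover sits flush in the recess, with an even thin seam in both views (centre at (195,205) in the left half, knob upright at (610,175) in the right). The arm is clear.

```bash
python3 -c "
from rig import ctrl
print(ctrl.job_done())"
```

```text
the job is handed in; nothing more can be done
None
```

The wooden cover was laid on the bare end, slid along the top until it dropped flush into the recess, and released; the job was handed in at about 17 s, with no verdict returned.

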